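# Tip a dent ball from the sorting pan into the pad cup

### The arm

A 6-joint arm with a two-finger parallel gripper is mounted at the origin on the work surface. World frame = base frame: x ahead of the robot, y to its left, z up, the work surface at z = 0. Lengths are in mm, angles in rad, forces in N, time in s.
With the tool pointing down it reaches from about 350 to 975 mm from the base axis. Payload 7.1 kg.
Tool frame: the origin (TCP) lies at the very end of the fingers, on their centre line; the grasp point (between the pads) lies 19 mm behind it; x points along the fingers, y is the direction in which the jaws open and shut, and the axes are right-handed (so a half turn about x gives the same grasp; the last joint's range is limited). The gripper opens to 88 mm and grips with 3 to 60 N. Pads are 20 mm wide; open, the fingers measure 115 mm over their backs; the gripper's body (75 mm by 178 mm) begins 61 mm behind the grasp point.
Start: joints at [1.11, 0.423, 1.63, -0, 1.089, -0.019], TCP at [267.197, 564.987, 222.675] pointing down, gripper open.
Joint ranges: [-3, 3], [-0.9, 2.11], [0.09, 2.58], [-1.31, 4.45], [0.11, 2.69], [-2.54, 2.54]. Speed limits (rad/s): [2.39, 2.39, 3.01, 3.14, 3.14, 3.14].

### API

Orientations are given as a rotation vector (axis times angle).
In Python, from workcell import ctrl gives the robot as it stands. The module is installed in compiled form; this text tells all that it offers.
- The arm moves only by the tool carry_out, never from a script. Its argument "commands" is a list of rows, each a list of 6 numbers: the shift along the tool's x, y, z in m, then the turn, a rotation vector about the tool's x, y, z in degrees. In form: [[tx, ty, tz, rx, ry, rz], ...]. A call has 1 to 8 rows; each row shifts and turns the pose as measured when the row begins, along the tool's axes as they then stand; what a row does not reach is not made up. A row lasts 1/8 s, in which the tool goes at most 62.5 mm and 10.7 degrees, less where a joint would pass 70% of its speed; a pose out of reach is approached as far as the arm can. A call with a gripper value outside its range is refused whole. "grip" is the closure, from 0 (fully open) to 1 (shut), set as the call begins (left out, the last holds). The fingers move at their own pace and stop on an object; the grip force is fixed at half the most. Time passes only in rows, so rows that do not move let the fingers close. It gives the time, the measured TCP pose, the force and the opening at its end, in the units of the state.
- ctrl.get_obs(): the state, without advancing time (a new reading comes with each control period).
- ctrl.get_image(name): name is "scene" or "top" or "wrist"; returns a dict with "pixels" (400x640x3 uint8, blue, green, red), "intrinsics" (3x3 intrinsics, pixels), "dist_coeffs" ([k1, k2, p1, p2, k3] as OpenCV has them; the pictures are not rectified), "rvec" (rotation vector, rad) and "tvec" (3), from world to camera coordinates, as OpenCV has them. Camera axes: x right, y down, z forward; pixel columns grow to the right and rows downward; lengths in mm; the calibration is good to about 2 mm. A picture is of the moment at which its call begins. There is no depth.
- ctrl.close_job(): hands the job in, once; it reports no verdict.
The state is a dict: "t": time; "qpos": joint angles; "qvel": joint speeds; "joint_torque": joint torques, N m; "ee_pos": TCP position; "orientation": TCP orientation; "ft_force": force on the tool from outside, world axes, zero at the start; "moment": the same for the moment, N m; "width": finger opening in mm.
Only numpy, scipy, OpenCV 4.12 (cv2) and the standard library are available. Lean on these libraries where they do the work, as an engineer would, in place of code of your own. Each camera call takes 0.05 s, during which the arm holds its last target. There are 200 camera calls.

### The job

Lift the brass sorting pan with its steel dent ball out of the cast iron holder block, set it down level in the middle of the cork pad and let go. Then take it across its sides, tip it about 45 degrees (never past 60) with its lip low over the larger white cup, and hold it so for a moment until the ball has rolled into the cup. Put the pan back level in the middle of the cork pad, never letting it drop, and leave the other things where they are.

Things in the scene. Friction and masses are not known exactly. Their poses are not given: they have to be found in the camera images.
- pan: Open brass sorting pan, 84 mm long (x), 60 mm wide (y), walls 30 mm high, walls and floor 4 mm thick, about 0.25 kg. Origin: centre of underside, z up. Its +x end has only a low pouring lip, its -x end an upright tab. A cross wall at x = -12 mm, 20 mm high, keeps the ball in the front half. In the holder only the tab can be gripped.
- pan_lip (a point): Middle of the top outer edge of the pouring lip, at (42, 0, 7) mm in the pan's frame; the lip is 4 mm thick and stands 3 mm above the pan floor, so the ball rolls out over it once the pan is tipped lip down by 38 degrees, or from about 25 degrees if tipped briskly.
- pan_tab (a point): Grip point in the upright tab, at (-38, 0, 62) mm in the pan's frame. The tab is 8 mm thick (x), 36 mm wide (y), its top 74 mm above the pan's underside; pinch it through its thickness, fingers closing along the pan's x.
- pan_mid (a point): Grip point for the side grasp, at (0, 0, 20) mm in the pan's frame; fingers close along the pan's y on the 60 mm width.
- ball_center (a point): Centre of the polished steel dent ball, 28 mm diameter, about 0.09 kg, lying in the pan's front half, where it can roll some 20 mm.
- holder: Fixed cast iron holder block in which the pan stands at the start, pan x along block x. Base 120 mm (x) by 112 mm (y), 12 mm thick, with two cheeks 46 mm high on either side forming a channel 68 mm wide along x, open at both ends and at the top. Origin: centre of its underside, on the cart top.
- pad: Fixed square cork pad, 170 by 170 mm, 4 mm thick. Origin: centre of its underside, on the cart top; the surface is at z = 4 mm.
- cup_large: The larger of two round white plastic cups, open at the top: 110 mm across the rim, 45 mm high, walls 4 mm thick, 0.14 kg, loose. Origin: centre of its underside.
- cup_small: The smaller white plastic cup, 68 mm across, 40 mm high; not used. Origin: centre of its underside. The two cups may be in each other's places.
- canister: Brass screw-top canister with knurled lid, 69 mm diameter, 82 mm high; bystander. Origin: centre of underside.
- gauge: Nickel spring-tension gauge on a small foot, 50 by 70 mm, 145 mm high; bystander. Origin: centre of underside.
- screwdriver: Rosewood-handled screwdriver, 150 mm long, lying down; bystander. Lies along its x.
- mallet: Light wooden-handled mallet with black head, 200 mm long, lying down; bystander. Lies along its x.
- barrel: Steel dent barrel, 34 mm diameter, 38 mm high, standing; bystander. Origin: centre of underside.
- clip_tray: Flat aluminium tray, 90 by 130 mm, 22 mm high; bystander. Origin: centre of underside.
There are look-alikes about, which are no part of the job. What is shaped like the pan but purple is not meant. What is shaped like the cup_large but red is not meant.

How it is judged:
By the outcome, as a careful person would: the job done as asked, in the order asked, and still so for the second after the job is handed in, with the robot touching nothing.
It also fails if it takes over 61 s, if anything falls off the work surface, if the arm or the gripper's body presses on something with over 40 N, if the wrist force passes 120 N, or if a joint passes its speed limit or range.

## Working session

There is one attempt and no reset: what is moved stays moved. The work goes in short steps, Python scripts to look and compute and a tool call to move; the robot and the scene stay as the last step left them, time stands still between calls to the robot, and variables do not carry over. Pictures are saved under pics/ and viewed, about 8 in all and at most 12, crops included, and the job is handed in when it is done.

Besides the shell and the picture viewer there is one more tool, called after "Call:" by a JSON object that holds its "fn" and its "kwargs", one argument or row to a line. carry_out: Moves the arm, as the interface text tells. Its arguments: {"type":"object","properties":{"commands":{"type":"array"},"grip":{"type":"number"}},"required":["commands"]}

```bash
mkdir -p pics; cat > h.py <<'E'
import numpy as np, cv2
from scipy.spatial.transform import Rotation as R
from workcell import ctrl
def snap(name,f):
    im=ctrl.get_image(name); cv2.imwrite('pics/'+f,im['pixels']); np.savez('pics/'+f+'.npz',**{k:np.array(v) for k,v in im.items()}); return im
def ray(im,uv):
    K=np.array(im['intrinsics'],float);d=np.array(im['dist_coeffs'],float)
    p=cv2.undistortPoints(np.array(uv,float).reshape(-1,1,2),K,d).reshape(-1,2)
    M=R.from_rotvec(np.array(im['rvec'],float).ravel()).as_matrix();t=np.array(im['tvec'],float).ravel()
    return -M.T@t,(np.c_[p,np.ones(len(p))]@M)
def onz(im,uv,z):
    c,d=ray(im,uv); return c+d*((z-c[2])/d[:,2])[:,None]
def proj(im,P):
    return cv2.projectPoints(np.array(P,float).reshape(-1,1,3),np.array(im['rvec'],float),np.array(im['tvec'],float),np.array(im['intrinsics'],float),np.array(im['dist_coeffs'],float))[0].reshape(-1,2)
def load(f): return dict(np.load('pics/'+f+'.npz'))
E
python3 - <<'E'
from h import *
for n in('top','scene'):
    im=snap(n,n+'1.png'); c,_=ray(im,[[320,200]]); print(n,c)
o=ctrl.get_obs(); print(o)
print(R.from_rotvec(o['orientation']).as_matrix().round(3))
E
```

```text
top [ 501.88629924  -53.03331567 1091.35488918]
scene [ 957.43111263 -707.22677972 1378.75987485]
{'t': 0.1, 'qpos': array([ 1.10997695e+00,  4.23802375e-01,  1.63060065e+00, -1.44862753e-05,
        1.08864122e+00, -1.90010418e-02]), 'qvel': array([-4.44631009e-04, -1.19964364e-03, -1.03908490e-03, -8.17959876e-05,
       -1.07190586e-04, -3.57442639e-05]), 'joint_torque': array([-5.53307327e-04, -5.45612633e+01, -2.74322605e+01,  6.44558645e-02,
        1.88161817e-02, -2.59599881e-05]), 'ee_pos': array([266.99180578, 564.53242101, 221.96082878]), 'orientation': array([ 0.34538502,  1.54321707, -0.34761963]), 'ft_force': array([ 0.0431704 ,  0.44043422, -0.80029471]), 'moment': array([0.07913589, 0.00244951, 0.00910905]), 'width': 87.85416732084293}
[[-0.001  0.428  0.904]
 [-0.001  0.904 -0.428]
 [-1.    -0.001 -0.   ]]
```

View pics/top1.png

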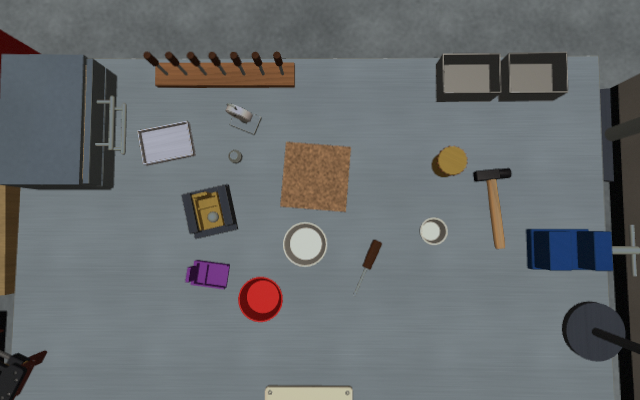

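View pics/scene1.png

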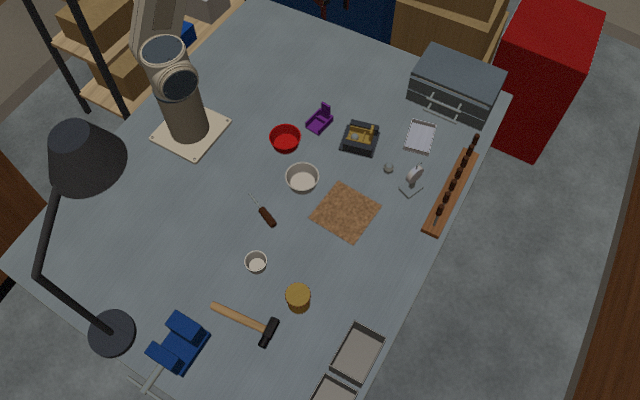

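The top view shows the holder with the pan at (210,211), the pad at (316,177), the large cup at (305,244), the small cup at (433,231), the purple look-alike at (208,274) and the red one at (261,299). I need an enlarged view for the pan's heading.

```bash
python3 - <<'E'
from h import *
a=load('top1.png');b=load('scene1.png')
A=cv2.resize(a['pixels'][170:310,170:360],None,fx=4,fy=4,interpolation=cv2.INTER_CUBIC)
B=cv2.resize(b['pixels'][90:170,300:400],None,fx=4,fy=4,interpolation=cv2.INTER_CUBIC)
B=np.pad(B,((0,A.shape[0]-B.shape[0]),(0,0),(0,0)))
cv2.imwrite('pics/crop1.png',cv2.resize(np.hstack([A,B]),(800,int(800*A.shape[0]/(A.shape[1]+B.shape[1])))) ) 
cv2.imwrite('pics/crop1.png',A)
p=a['pixels'];hsv=cv2.cvtColor(p,cv2.COLOR_BGR2HSV)
def rect(m,x0,y0,x1,y1,z,n):
    M=np.zeros(m.shape,np.uint8);M[y0:y1,x0:x1]=m[y0:y1,x0:x1]
    M=cv2.morphologyEx(M*255,cv2.MORPH_OPEN,np.ones((3,3)))
    c=max(cv2.findContours(M,0,2)[0],key=cv2.contourArea)
    w=onz(a,c.reshape(-1,2),z)[:,:2].astype(np.float32)
    print(n,cv2.minAreaRect(w),cv2.minEnclosingCircle(w))
H,S,V=[hsv[...,i].astype(int) for i in range(3)]
rect((H<20)&(S>80),270,130,360,222,4,'pad')
rect((S<45)&(V>150),275,220,335,270,45,'cup')
rect(V<75,175,175,245,245,46,'holder')
rect((H>12)&(H<35)&(S>110),175,175,245,245,42,'pan z42')
rect((S>150),180,255,240,300,30,'purple');rect((S>150)&((H<8)|(H>172)),230,270,290,330,45,'red')
E
```

```text
pad ((633.777587890625, -16.26044464111328), (168.4308319091797, 167.7448272705078), 85.26622772216797) ((634.8775634765625, -16.311717987060547), 117.18939208984375)
cup ((461.97265625, 6.463420867919922), (76.5807113647461, 76.08624267578125), 89.991943359375) ((462.2635192871094, 6.507254123687744), 39.36709976196289)
holder ((541.5514526367188, 244.727783203125), (114.59941101074219, 119.33193969726562), 12.837873458862305) ((541.2394409179688, 244.98089599609375), 80.24525451660156)
pan z42 ((546.4016723632812, 251.4090118408203), (92.85186767578125, 66.69034576416016), 12.94571304321289) ((546.3563842773438, 252.3739013671875), 54.33584976196289)
purple ((389.1958923339844, 285.6461181640625), (22.329763412475586, 50.182899475097656), 84.140869140625) ((388.50048828125, 278.86944580078125), 25.285959243774414)
red ((327.23809814453125, 118.59222412109375), (105.830078125, 105.42469787597656), 0.005636292044073343) ((327.2054748535156, 117.57876586914062), 53.92605972290039)
```

View pics/crop1.png

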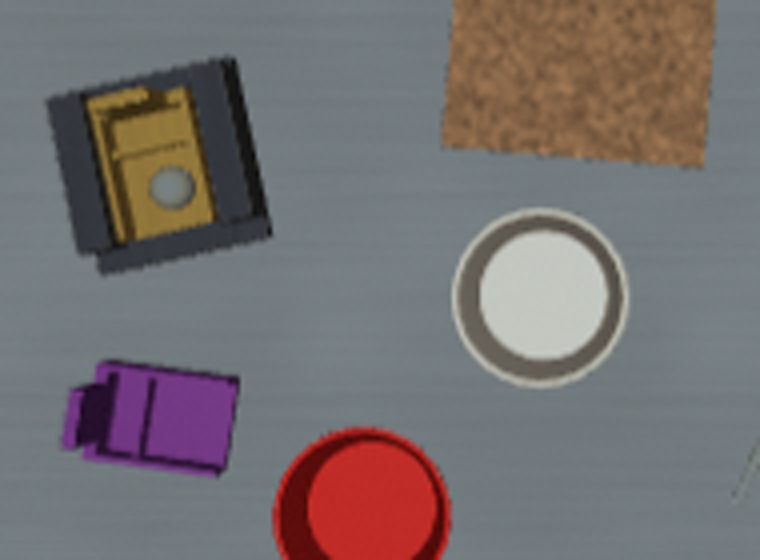

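Zoomed in, the pan's tab is at the far end (crop about (135,97)) and its lip is toward the robot (crop about (175,240)), with the ball at (172,187). The pan's heading is about 193° in world, and the purple and red decoys are clearly separate.

I'll lift by the tab and set the pan on the pad with its lip toward −y. Then I'll take it by the sides, turn the lip outward (+x) and pour with the tool leaning outward.

```bash
cat >> h.py <<'E'
def Rt(yaw,tilt=0):
    # tool down, jaw axis y at world angle yaw (deg); tilt: turn about tool y
    y=np.deg2rad(yaw); Y=np.array([np.cos(y),np.sin(y),0]);X=np.array([0,0,-1.]);
    return R.from_matrix(np.c_[X,Y,np.cross(X,Y)])*R.from_euler('y',tilt,degrees=True)
def plan(p1,R1,n,p0=None,R0=None):
    o=ctrl.get_obs()
    p0=np.array(o['ee_pos']) if p0 is None else np.array(p0,float); R0=R.from_rotvec(o['orientation']) if R0 is None else R0
    dr=(R0.inv()*R1).as_rotvec(); 
    for i in range(n):
        Ri=R0*R.from_rotvec(dr*i/n)
        print([*(Ri.inv().apply((np.array(p1)-p0)/n)/1000).round(4).tolist(),*np.rad2deg(dr/n).round(1).tolist()],end=',\n')
E
python3 - <<'E'
from h import *
plan([578,253,200],Rt(13),8)
E
```

```text
[0.0028, -0.0186, 0.0518, 6.5, 0.0, 0.0],
[0.0028, -0.0126, 0.0536, 6.5, 0.0, 0.0],
[0.0028, -0.0065, 0.0546, 6.5, 0.0, 0.0],
[0.0028, -0.0003, 0.055, 6.5, 0.0, 0.0],
[0.0027, 0.0059, 0.0547, 6.5, 0.0, 0.0],
[0.0027, 0.012, 0.0537, 6.5, 0.0, 0.0],
[0.0027, 0.0179, 0.052, 6.5, 0.0, 0.0],
[0.0027, 0.0237, 0.0497, 6.5, 0.0, 0.0],
```

Call:
{"fn": "carry_out", "kwargs": {
  "commands": [
    [0.003,-0.019,0.052,6.5,0,0],
    [0.003,-0.013,0.054,6.5,0,0],
    [0.003,-0.006,0.055,6.5,0,0],
    [0.003,0,0.055,6.5,0,0],
    [0.003,0.006,0.055,6.5,0,0],
    [0.003,0.012,0.054,6.5,0,0],
    [0.003,0.018,0.052,6.5,0,0],
    [0.003,0.024,0.05,6.5,0,0]
  ],
  "grip": 0
}}

```text
t: 1.1
ee_pos: [581.5, 241.0, 194.9]
orientation: [1.058, 1.298, -1.064]
ft_force: [1.1, 0.9, 0.2]
width: 87.7
```

```bash
python3 - <<'E'
from h import *
o=ctrl.get_obs();print(o['t'],o['ee_pos'],o['qpos'].round(3));print(R.from_rotvec(o['orientation']).as_matrix().round(3))
im=snap('wrist','w1.png');print(ray(im,[[320,200]]))
plan([578,253,200],Rt(13),2)
E
```

```text
1.1 [581.54878575 241.01723211 194.91290144] [ 3.740e-01  4.620e-01  1.638e+00 -1.000e-03  1.045e+00  1.750e-01]
[[-0.003  0.98   0.198]
 [-0.002  0.198 -0.98 ]
 [-1.    -0.004  0.002]]
(array([567.99870754, 310.24892852, 356.40819767]), array([[ 0.05418298, -0.26763358, -0.96222014]]))
[-0.0027, -0.0022, -0.0089, -1.0, 0.1, 0.0],
[-0.0027, -0.0021, -0.0089, -1.0, 0.1, 0.0],
```

View pics/w1.png

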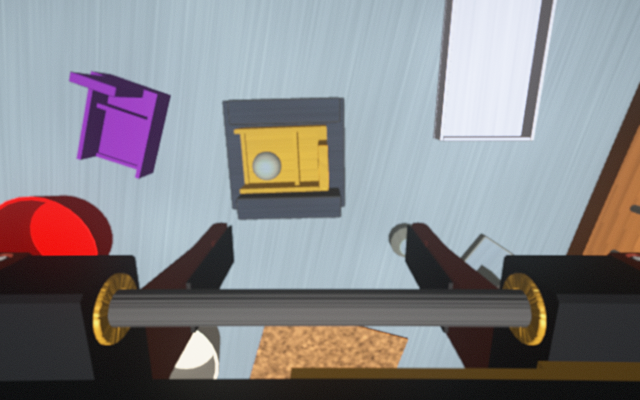

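The wrist view shows the pan in the holder at (285,157), with the ball at (267,166) and the tab near (323,155). I'll zoom on the tab to place the grip.

```bash
python3 - <<'E'
from h import *
a=load('w1.png')
cv2.imwrite('pics/crop2.png',cv2.resize(a['pixels'][90:225,215:355],None,fx=4.4,fy=4.4,interpolation=cv2.INTER_CUBIC))
E
```

```text
(no output)
```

View pics/crop2.png

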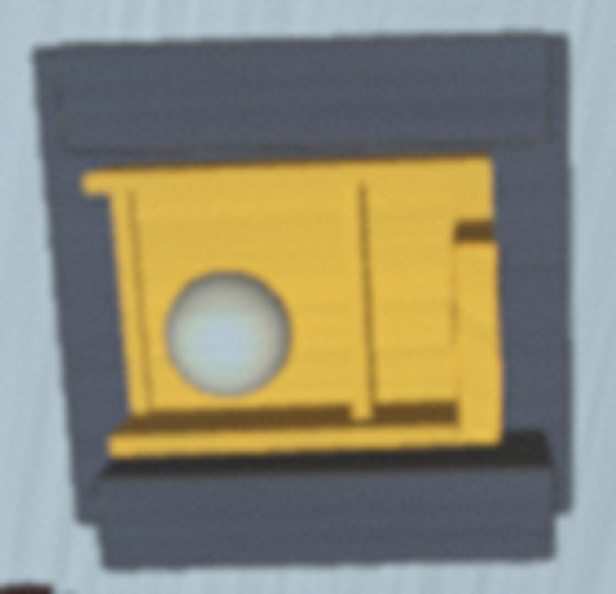

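```bash
python3 - <<'E'
from h import *
a=load('w1.png')
f=lambda L:np.array(L)/4.4+[215,90]
t=onz(a,f([(457,243),(496,243),(500,440),(462,440)]),86);print('tab',t.round(1).tolist(),t.mean(0))
w=onz(a,f([(83,180),(490,160),(500,440),(108,455)]),42);print('walls',w.round(1).tolist())
b=onz(a,f([(108,447),(372,436)]),42)
for p,q in((w[1],w[0]),(w[2],w[3]),(t[3],t[0])):
    d=p-q;print(np.rad2deg(np.arctan2(d[1],d[0])))
c=onz(a,f([(98,472),(548,462)]),46);d=c[1]-c[0];print('cheek ang',np.rad2deg(np.arctan2(d[1],d[0])))
c=onz(a,f([(83,176),(490,158)]),42);d=c[1]-c[0];print('wall outer',np.rad2deg(np.arctan2(d[1],d[0])))
plan([*t.mean(0)[:2],110],Rt(13),3)
E
```

```text
tab [[573.4, 278.8, 86.0], [580.2, 280.2, 86.0], [588.4, 244.8, 86.0], [581.5, 243.3, 86.0]] [580.88294947 261.79628456  86.        ]
walls [[496.1, 271.0, 42.0], [577.5, 291.7, 42.0], [591.8, 234.1, 42.0], [509.4, 213.9, 42.0]]
14.323368046969984
13.81361814534267
-77.04432819510826
cheek ang 12.871489346174233
wall outer 14.046397497695251
[0.0282, 0.0001, -0.0087, -0.7, 0.1, 0.0],
[0.0282, 0.0002, -0.0087, -0.7, 0.1, 0.0],
[0.0282, 0.0002, -0.0087, -0.7, 0.1, 0.0],
```

Call:
{"fn": "carry_out", "kwargs": {
  "commands": [
    [0.02,0,-0.009,-1,0.1,0],
    [0.028,0,-0.009,-1,0.1,0],
    [0.028,0,-0.008,0,0,0],
    [0.01,0,0,0,0,0]
  ]
}}

```text
t: 1.65
ee_pos: [577.8, 262.9, 102.7]
orientation: [1.035, 1.312, -1.041]
ft_force: [-0.2, 0.5, -1.2]
width: 87.7
```

```bash
python3 - <<'E'
from h import *
o=ctrl.get_obs();print(o['ee_pos'],R.from_rotvec(o['orientation']).as_matrix().round(3).tolist())
plan([581,262,55],Rt(13.5),3)
E
```

```text
[577.77622948 262.91513901 102.73383212] [[-0.004, 0.974, 0.229], [-0.001, 0.228, -0.974], [-1.0, -0.005, 0.0]]
[0.0159, 0.0011, 0.0005, -0.1, 0.0, 0.1],
[0.0159, 0.001, 0.0005, -0.1, 0.0, 0.1],
[0.0159, 0.001, 0.0005, -0.1, 0.0, 0.1],
```

Call:
{"fn": "carry_out", "kwargs": {
  "commands": [
    [0.016,0.001,0.001,0,0,0.1],
    [0.016,0.001,0.0,0,0,0.1],
    [0.014,0.001,0.0,0,0,0.1],
    [0,0,0,0,0,0]
  ]
}}

```text
t: 2.15
ee_pos: [579.9, 263.4, 53.2]
orientation: [1.036, 1.31, -1.036]
ft_force: [0.4, 0.7, 0.3]
width: 87.7
```

Call:
{"fn": "carry_out", "kwargs": {
  "commands": [
    [0,0,0,0,0,0],
    [0,0,0,0,0,0],
    [0,0,0,0,0,0],
    [0,0,0,0,0,0]
  ],
  "grip": 1
}}

```text
t: 2.65
ee_pos: [581.4, 263.7, 55.2]
orientation: [1.038, 1.308, -1.034]
ft_force: [0.1, 0.2, 0.6]
width: 51.3
```

Call:
{"fn": "carry_out", "kwargs": {
  "commands": [
    [0,0,0,0,0,0],
    [0,0,0,0,0,0],
    [0,0,0,0,0,0],
    [0,0,0,0,0,0],
    [0,0,0,0,0,0],
    [0,0,0,0,0,0],
    [0,0,0,0,0,0],
    [0,0,0,0,0,0]
  ]
}}

```text
t: 3.65
ee_pos: [581.1, 263.7, 55.5]
orientation: [1.038, 1.309, -1.034]
ft_force: [-0.4, -0.3, -0.3]
width: 7.7
```

Call:
{"fn": "carry_out", "kwargs": {
  "commands": [
    [-0.005,0,0,0,0,0],
    [-0.01,0,0,0,0,0],
    [-0.015,0,0,0,0,0],
    [-0.015,0,0,0,0,0],
    [-0.015,0,0,0,0,0],
    [-0.015,0,0,0,0,0],
    [-0.01,0,0,0,0,0],
    [0,0,0,0,0,0]
  ]
}}

```text
t: 4.65
ee_pos: [581.3, 263.7, 147.3]
orientation: [1.039, 1.308, -1.032]
ft_force: [0.4, 0.6, -2.4]
width: 7.9
```

```bash
python3 - <<'E'
from h import *
o=ctrl.get_obs();print(o['ee_pos'],o['qpos'].round(3))
im=snap('wrist','w2.png');cv2.imwrite('pics/w2c.png',cv2.resize(im['pixels'][100:400,140:480],None,fx=1.6,fy=1.6))
# target: pan centre at pad (634,-16), pan yaw -90 -> tab at +38 y ; tool yaw 13.5+76.5=90
plan([634,22,140],Rt(90),12)
E
```

```text
[581.30548089 263.68862544 147.34781991] [ 0.407  0.529  1.653 -0.     0.955  0.175]
[0.0006, -0.0003, 0.0206, -6.4, 0.0, -0.0],
[0.0006, -0.0026, 0.0204, -6.4, 0.0, -0.0],
[0.0005, -0.0049, 0.02, -6.4, 0.0, -0.0],
[0.0005, -0.0071, 0.0193, -6.4, 0.0, -0.0],
[0.0005, -0.0092, 0.0184, -6.4, 0.0, -0.0],
[0.0005, -0.0112, 0.0173, -6.4, 0.0, -0.0],
[0.0005, -0.0131, 0.0159, -6.4, 0.0, -0.0],
[0.0005, -0.0147, 0.0144, -6.4, 0.0, -0.0],
[0.0005, -0.0163, 0.0127, -6.4, 0.0, -0.0],
[0.0006, -0.0176, 0.0108, -6.4, 0.0, -0.0],
[0.0006, -0.0187, 0.0088, -6.4, 0.0, -0.0],
[0.0006, -0.0195, 0.0066, -6.4, 0.0, -0.0],
```

View pics/w2c.png

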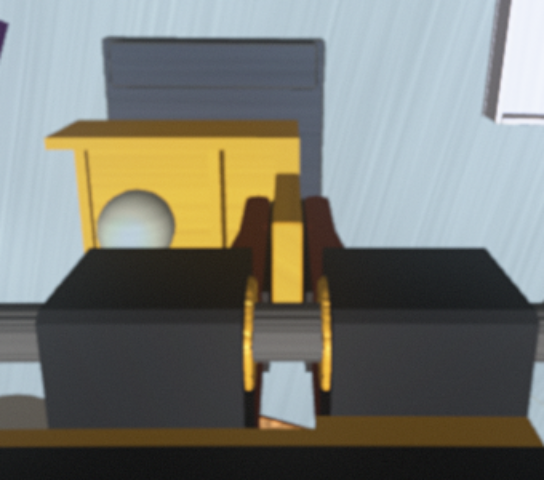

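The pan is level in the grip, with the ball inside at crop (137,225). Next I carry it to the pad.

Call:
{"fn": "carry_out", "kwargs": {
  "commands": [
    [0,0,0.01,-3.2,0,0],
    [0,-0.001,0.02,-6.4,0,0],
    [0,-0.004,0.02,-6.4,0,0],
    [0,-0.006,0.02,-6.4,0,0],
    [0,-0.008,0.019,-6.4,0,0],
    [0,-0.01,0.018,-6.4,0,0],
    [0,-0.012,0.017,-6.4,0,0],
    [0,-0.014,0.016,-6.4,0,0]
  ]
}}

```text
t: 5.7
ee_pos: [614.0, 109.5, 139.8]
orientation: [0.367, 1.546, -0.372]
ft_force: [0.2, -0.3, -2.3]
width: 7.9
```

```bash
python3 - <<'E'
from h import *
o=ctrl.get_obs();print(o['ee_pos'],o['width'])
plan([634,22,140],Rt(90),6)
E
```

```text
[613.99498347 109.45860314 139.78488262] 7.924937895644622
[-0.0, -0.0115, 0.0096, -4.5, -0.1, 0.0],
[-0.0, -0.0122, 0.0087, -4.5, -0.1, 0.0],
[-0.0, -0.0128, 0.0077, -4.5, -0.1, 0.0],
[-0.0, -0.0134, 0.0066, -4.5, -0.1, 0.0],
[-0.0, -0.0139, 0.0056, -4.5, -0.1, 0.0],
[-0.0, -0.0143, 0.0045, -4.5, -0.1, 0.0],
```

Call:
{"fn": "carry_out", "kwargs": {
  "commands": [
    [0,-0.0115,0.0096,-4.5,0,0],
    [0,-0.012,0.009,-4.5,0,0],
    [0,-0.013,0.008,-4.5,0,0],
    [0,-0.013,0.006,-4,0,0],
    [0,-0.013,0.005,-3,0,0],
    [0,-0.008,0.002,-2,0,0],
    [0,0,0,0,0,0],
    [0,0,0,0,0,0]
  ]
}}

```text
t: 6.7
ee_pos: [627.9, 25.5, 132.4]
orientation: [0.051, 1.591, -0.055]
ft_force: [1.0, 0.0, -2.8]
width: 8.1
```

```bash
python3 - <<'E'
from h import *
o=ctrl.get_obs();print(o['ee_pos'],o['ft_force'],R.from_rotvec(o['orientation']).as_matrix().round(3).tolist())
plan([634,22,49.5],Rt(90),6)
E
```

```text
[627.8523923   25.4614804  132.38369032] [ 0.99721062  0.04269649 -2.76277455] [[-0.021, 0.067, 0.998], [-0.001, 0.998, -0.067], [-1.0, -0.003, -0.021]]
[0.0138, -0.0005, 0.0013, -0.6, -0.2, 0.0],
[0.0138, -0.0005, 0.0013, -0.6, -0.2, 0.0],
[0.0138, -0.0005, 0.0012, -0.6, -0.2, 0.0],
[0.0138, -0.0005, 0.0012, -0.6, -0.2, 0.0],
[0.0138, -0.0005, 0.0011, -0.6, -0.2, 0.0],
[0.0138, -0.0006, 0.0011, -0.6, -0.2, 0.0],
```

Call:
{"fn": "carry_out", "kwargs": {
  "commands": [
    [0.014,-0.001,0.0015,-0.6,-0.2,0],
    [0.014,0,0.0015,-0.6,-0.2,0],
    [0.014,0,0.0015,-0.6,-0.2,0],
    [0.014,-0.001,0.001,-0.6,-0.2,0],
    [0.012,0,0.001,-0.6,-0.2,0],
    [0.006,-0.001,0.001,-0.6,-0.2,0],
    [0.001,0,0,0,0,0],
    [0,0,0,0,0,0]
  ]
}}

```text
t: 7.7
ee_pos: [633.8, 22.9, 50.4]
orientation: [-0.002, 1.572, -0.001]
ft_force: [0.5, -0.6, -2.9]
width: 7.8
```

```bash
python3 - <<'E'
from h import *
o=ctrl.get_obs();print(o['ee_pos'],o['ft_force'],R.from_rotvec(o['orientation']).as_matrix().round(3).tolist())
plan([634,22,48],Rt(90),2)
E
```

```text
[633.75199549  22.86334106  50.42910252] [ 0.52017518 -0.57931928 -2.88926734] [[-0.001, -0.0, 1.0], [-0.002, 1.0, 0.0], [-1.0, -0.002, -0.001]]
[0.0012, -0.0004, 0.0001, 0.0, -0.0, 0.1],
[0.0012, -0.0004, 0.0001, 0.0, -0.0, 0.1],
```

Call:
{"fn": "carry_out", "kwargs": {
  "commands": [
    [0.0012,0,0,0,0,0],
    [0.0008,0,0,0,0,0],
    [0.0008,0,0,0,0,0],
    [0.0008,0,0,0,0,0],
    [0,0,0,0,0,0]
  ]
}}

```text
t: 8.32
ee_pos: [634.7, 22.9, 48.1]
orientation: [-0.002, 1.569, -0.001]
ft_force: [0.5, -0.8, -3.9]
width: 7.8
```

Call:
{"fn": "carry_out", "kwargs": {
  "commands": [
    [0.0008,0,0,0,0,0],
    [0.0008,0,0,0,0,0],
    [0,0,0,0,0,0]
  ]
}}

```text
t: 8.7
ee_pos: [634.9, 22.9, 47.5]
orientation: [-0.002, 1.569, -0.001]
ft_force: [-0.6, -0.2, -3.6]
width: 7.7
```

```bash
python3 - <<'E'
from h import *
o=ctrl.get_obs();print(o['ee_pos'],o['ft_force'],o['moment'])
im=snap('scene','s2.png');cv2.imwrite('pics/s2c.png',cv2.resize(im['pixels'][150:260,270:410],None,fx=4,fy=4,interpolation=cv2.INTER_CUBIC))
E
```

```text
[634.94973423  22.91604668  47.54156766] [-0.60365003 -0.15759159 -3.57220193] [ 0.13078396 -0.0185383  -0.02631992]
```

View pics/s2c.png

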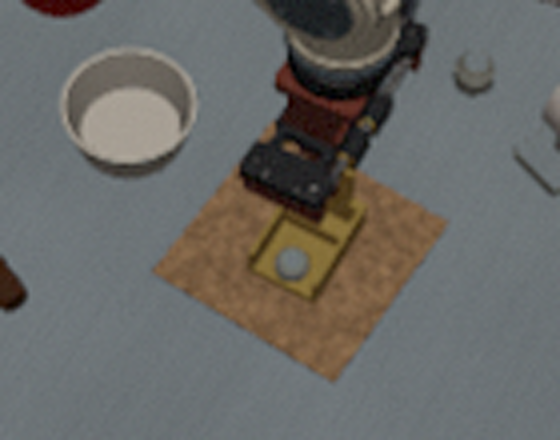

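The view shows the pan over the middle of the pad at crop (305,250), ball inside, lip toward −y. It's about to touch down.

Call:
{"fn": "carry_out", "kwargs": {
  "commands": [
    [0.001,0,0,0,0,0],
    [0.001,0,0,0,0,0],
    [0,0,0,0,0,0]
  ]
}}

```text
t: 9.12
ee_pos: [635.1, 22.9, 47.5]
orientation: [-0.002, 1.569, -0.001]
ft_force: [-0.4, -0.0, -2.8]
width: 7.9
```

Call:
{"fn": "carry_out", "kwargs": {
  "commands": [
    [0.002,0,0,0,0,0],
    [0.002,0,0,0,0,0]
  ]
}}

```text
t: 9.38
ee_pos: [635.5, 23.0, 47.4]
orientation: [-0.002, 1.569, -0.001]
ft_force: [-9.2, -0.3, 20.8]
width: 7.7
```

Call:
{"fn": "carry_out", "kwargs": {
  "commands": [
    [0,0,0,0,0,0],
    [0,0,0,0,0,0],
    [0,0,0,0,0,0]
  ]
}}

```text
t: 9.75
ee_pos: [635.8, 22.9, 47.4]
orientation: [-0.002, 1.568, -0.001]
ft_force: [0.4, -0.2, 3.9]
width: 8.0
```

Call:
{"fn": "carry_out", "kwargs": {
  "commands": [
    [0,0,0,0,0,0],
    [0,0,0,0,0,0],
    [0,0,0,0,0,0],
    [0,0,0,0,0,0],
    [0,0,0,0,0,0],
    [0,0,0,0,0,0],
    [0,0,0,0,0,0],
    [0,0,0,0,0,0]
  ],
  "grip": 0
}}

```text
t: 10.75
ee_pos: [636.4, 22.9, 47.1]
orientation: [-0.002, 1.567, -0.001]
ft_force: [0.1, 0.1, 0.5]
width: 84.1
```

Call:
{"fn": "carry_out", "kwargs": {
  "commands": [
    [-0.015,0,0,0,0,0],
    [-0.03,0,0,0,0,0],
    [-0.03,0,0,0,0,0],
    [-0.03,0,0,0,0,0],
    [-0.03,0,0,0,0,0],
    [-0.03,0,0,0,0,0],
    [0,0,0,0,0,0]
  ]
}}

```text
t: 11.62
ee_pos: [636.4, 23.3, 223.6]
orientation: [-0.002, 1.563, -0.001]
ft_force: [0.3, -0.4, -0.2]
width: 87.9
```

```bash
python3 - <<'E'
from h import *
o=ctrl.get_obs();print(o['t'],o['ee_pos'],o['qpos'].round(3),R.from_rotvec(o['orientation']).as_matrix().round(3).tolist())
im=snap('wrist','w3.png');t=snap('top','t3.png')
A=cv2.resize(t['pixels'][130:230,270:370],(400,400),interpolation=cv2.INTER_CUBIC)
cv2.imwrite('pics/w3c.png',np.hstack([im['pixels'][:,100:500],A]))
E
```

```text
11.625 [636.40723275  23.2870939  223.61127155] [ 0.019  0.436  1.607 -0.002  1.09  -1.551] [[0.008, -0.0, 1.0], [-0.002, 1.0, 0.0], [-1.0, -0.002, 0.008]]
```

View pics/w3c.png

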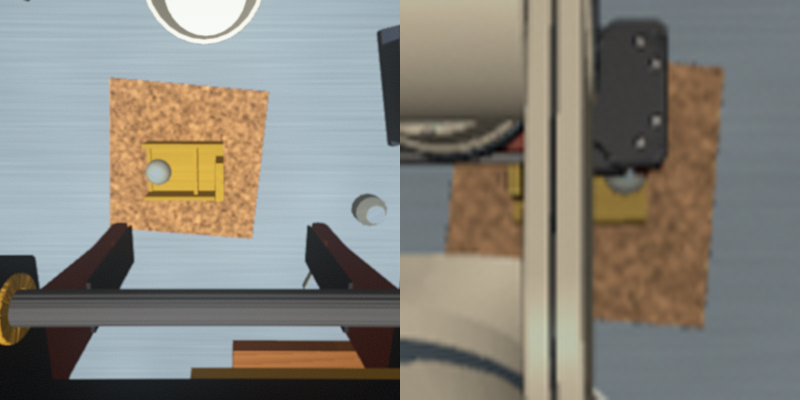

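The pan stands level on the pad (wrist crop about (183,171)) with the ball inside, clear of the fingers.

```bash
python3 - <<'E'
from h import *
a=load('w3.png')
p=onz(a,np.array([(110,77),(269,91),(254,238),(110,224)])+[100,0],4);print('pad',p.mean(0))
hsv=cv2.cvtColor(a['pixels'],cv2.COLOR_BGR2HSV).astype(int);m=((hsv[...,0]>19)&(hsv[...,0]<35)&(hsv[...,1]>120)).astype(np.uint8)*255
m[:120]=0;m[215:]=0;m[:,:230]=0;m[:,340:]=0
m=cv2.morphologyEx(m,cv2.MORPH_CLOSE,np.ones((15,15)))
c=max(cv2.findContours(m,0,2)[0],key=cv2.contourArea);print(cv2.boundingRect(c))
w=onz(a,np.array([(143,142),(222,142),(145,201),(223,201)])+[100,0],34);print(w.round(1).tolist(),w.mean(0))
t=onz(a,np.array([(215,156),(223,156),(223,201),(216,201)])+[100,0],78);print('tab',t.round(1).tolist(),t.mean(0))
plan([635,-16,200],Rt(0),9)
E
```

```text
pad [632.50979227 -12.48266796   4.        ]
(242, 143, 82, 58)
[[607.0, -52.9, 34.0], [606.8, 27.7, 34.0], [669.7, -54.4, 34.0], [669.6, 29.0, 34.0]] [638.26814624 -12.63644464  34.        ]
tab [[614.3, 21.1, 78.0], [614.2, 28.3, 78.0], [656.6, 28.5, 78.0], [656.6, 22.0, 78.0]] [635.4221587   24.99923928  78.        ]
[0.0023, -0.0044, 0.0, 10.0, 0.0, -0.0],
[0.0023, -0.0043, 0.0008, 10.0, 0.0, -0.0],
[0.0023, -0.0041, 0.0015, 10.0, 0.0, -0.0],
[0.0023, -0.0038, 0.0022, 10.0, 0.0, -0.0],
[0.0023, -0.0033, 0.0028, 10.0, 0.0, -0.0],
[0.0023, -0.0028, 0.0034, 10.0, 0.0, -0.0],
[0.0023, -0.0022, 0.0038, 10.0, 0.0, -0.0],
[0.0023, -0.0015, 0.0041, 10.0, 0.0, -0.0],
[0.0023, -0.0007, 0.0043, 10.0, 0.0, -0.0],
```

Call:
{"fn": "carry_out", "kwargs": {
  "commands": [
    [0.001,-0.0044,0,10,0,0],
    [0.002,-0.0043,0.0008,10,0,0],
    [0.002,-0.004,0.0015,10,0,0],
    [0.002,-0.0038,0.0022,10,0,0],
    [0.002,-0.0033,0.0028,10,0,0],
    [0.002,-0.0028,0.0034,10,0,0],
    [0.002,-0.0022,0.0038,10,0,0],
    [0.002,-0.0015,0.004,10,0,0]
  ]
}}

```text
t: 12.72
ee_pos: [625.5, -12.2, 191.2]
orientation: [1.103, 1.283, -1.127]
ft_force: [-0.7, 1.1, 0.9]
width: 88.0
```

```bash
python3 - <<'E'
from h import *
o=ctrl.get_obs();print(o['t'],o['ee_pos'],R.from_rotvec(o['orientation']).as_matrix().round(3).tolist())
plan([636,-16,100],Rt(0),4)
E
```

```text
12.725 [625.4637501  -12.24108491 191.15041597] [[-0.02, 0.991, 0.13], [-0.002, 0.13, -0.992], [-1.0, -0.02, -0.001]]
[0.0227, 0.003, 0.0013, 1.9, 0.0, 0.3],
[0.0227, 0.0029, 0.0012, 1.9, 0.0, 0.3],
[0.0228, 0.0028, 0.0011, 1.9, 0.0, 0.3],
[0.0228, 0.0027, 0.001, 1.9, 0.0, 0.3],
```

Call:
{"fn": "carry_out", "kwargs": {
  "commands": [
    [0.023,0.003,0.0013,1.9,0,0.3],
    [0.023,0.003,0.0012,1.9,0,0.3],
    [0.023,0.003,0.001,1.9,0,0.3],
    [0.018,0.003,0.001,1.9,0,0.3],
    [0,0,0,0,0,0],
    [0,0,0,0,0,0]
  ]
}}

```text
t: 13.48
ee_pos: [630.3, -16.1, 93.0]
orientation: [1.209, 1.215, -1.225]
ft_force: [-0.6, -0.1, 1.0]
width: 87.8
```

```bash
python3 - <<'E'
from h import *
o=ctrl.get_obs();print(o['t'],o['ee_pos'],R.from_rotvec(o['orientation']).as_matrix().round(3).tolist())
plan([636,-16,7],Rt(0),6)
E
```

```text
13.475 [630.31169055 -16.13589316  92.95041048] [[-0.014, 1.0, -0.008], [0.0, -0.008, -1.0], [-1.0, -0.014, -0.0]]
[0.0143, 0.0011, -0.0, -0.1, -0.0, 0.1],
[0.0143, 0.0011, -0.0, -0.1, -0.0, 0.1],
[0.0143, 0.0011, -0.0, -0.1, -0.0, 0.1],
[0.0143, 0.001, -0.0, -0.1, -0.0, 0.1],
[0.0143, 0.001, -0.0, -0.1, -0.0, 0.1],
[0.0143, 0.001, -0.0, -0.1, -0.0, 0.1],
```

Call:
{"fn": "carry_out", "kwargs": {
  "commands": [
    [0.008,0.003,0,-0.2,0,0.3],
    [0.014,0.002,0,-0.2,0,0.3],
    [0.014,0.001,0,0,0,0.2],
    [0.014,0.001,0,0,0,0],
    [0.014,0,0,0,0,0],
    [0.012,0,0,0,0,0],
    [0.004,0,0,0,0,0],
    [0,0,0,0,0,0]
  ]
}}

```text
t: 14.48
ee_pos: [637.8, -16.1, 7.7]
orientation: [1.21, 1.208, -1.208]
ft_force: [-0.1, 0.8, -0.0]
width: 87.8
```

Call:
{"fn": "carry_out", "kwargs": {
  "commands": [
    [0,0,0,0,0,0],
    [0,0,0,0,0,0],
    [0,0,0,0,0,0],
    [0,0,0,0,0,0],
    [0,0,0,0,0,0],
    [0,0,0,0,0,0],
    [0,0,0,0,0,0]
  ],
  "grip": 1
}}

```text
t: 15.35
ee_pos: [638.6, -16.1, 9.0]
orientation: [1.211, 1.206, -1.206]
ft_force: [-0.7, -0.4, -1.3]
width: 59.9
```

Call:
{"fn": "carry_out", "kwargs": {
  "commands": [
    [-0.004,0,0,0,0,0],
    [-0.01,0,0,0,0,0],
    [-0.02,0,0,0,0,0],
    [-0.025,0,0,0,0,0],
    [-0.025,0,0,0,0,0],
    [-0.025,0,0,0,0,0],
    [-0.015,0,0,0,0,0],
    [0,0,0,0,0,0]
  ]
}}

```text
t: 16.35
ee_pos: [638.3, -16.1, 143.4]
orientation: [1.212, 1.204, -1.204]
ft_force: [0.3, 0.4, -3.7]
width: 59.9
```

```bash
python3 - <<'E'
from h import *
o=ctrl.get_obs();print(o['t'],o['ee_pos'],o['qpos'].round(3),R.from_rotvec(o['orientation']).as_matrix().round(3).tolist())
# pour: tilt 45, pan yaw 0; lip target
def pour(lip,tilt,dz):  # dz: TCP height above pan underside when gripped, dx=2mm toward lip
    a=np.deg2rad(tilt);X=np.array([np.cos(a),0,-np.sin(a)]);Z=np.array([np.sin(a),0,np.cos(a)])
    return np.array(lip)-X*(42-2)-Z*(7-dz)
T=pour([450,6,58],45,3.7);print('pour TCP',T)
plan([T[0]-20,6,150],Rt(90),9)
E
```

```text
16.35 [638.29577237 -16.10752445 143.41016118] [-0.044  0.533  1.656  0.     0.946 -0.044] [[0.007, 1.0, 0.0], [-0.0, 0.0, -1.0], [-1.0, 0.007, 0.0]]
pour TCP [419.38227637   6.          83.95081887]
[-0.0009, -0.0265, -0.0025, -10.0, 0.0, -0.0],
[-0.0009, -0.0257, -0.007, -10.0, 0.0, -0.0],
[-0.0009, -0.0241, -0.0114, -10.0, 0.0, -0.0],
[-0.0009, -0.0218, -0.0154, -10.0, 0.0, -0.0],
[-0.0008, -0.0188, -0.0189, -10.0, 0.0, -0.0],
[-0.0008, -0.0152, -0.0219, -10.0, 0.0, -0.0],
[-0.0008, -0.0111, -0.0242, -10.0, 0.0, -0.0],
[-0.0008, -0.0068, -0.0258, -10.0, 0.0, -0.0],
[-0.0007, -0.0022, -0.0266, -10.0, 0.0, -0.0],
```

Call:
{"fn": "carry_out", "kwargs": {
  "commands": [
    [-0.001,-0.013,-0.0015,-5,0,0],
    [-0.001,-0.024,-0.004,-9,0,0],
    [-0.001,-0.024,-0.008,-9,0,0],
    [-0.001,-0.022,-0.012,-9,0,0],
    [-0.001,-0.02,-0.016,-9,0,0],
    [-0.001,-0.017,-0.019,-9,0,0],
    [-0.001,-0.013,-0.021,-9,0,0],
    [-0.001,-0.009,-0.023,-9,0,0]
  ]
}}

```text
t: 17.35
ee_pos: [441.9, 3.0, 145.3]
orientation: [0.271, 1.556, -0.272]
ft_force: [-0.4, 0.3, -2.8]
width: 59.7
```

```bash
python3 - <<'E'
from h import *
o=ctrl.get_obs();print(o['t'],o['ee_pos'],o['width'],R.from_rotvec(o['orientation']).as_matrix().round(3).tolist())
# cup rim centre from first images
for f,(x0,y0,x1,y1) in(('top1.png',(275,215,335,275)),('scene1.png',(275,155,328,200))):
    a=load(f);g=cv2.GaussianBlur(a['pixels'],(3,3),0).astype(int)
    s=cv2.cvtColor(a['pixels'],cv2.COLOR_BGR2HSV).astype(int);m=np.zeros(s.shape[:2],np.uint8)
    m[y0:y1,x0:x1]=((s[...,1]<38)|(s[...,0]<80))[y0:y1,x0:x1]*255
    m=cv2.morphologyEx(m,cv2.MORPH_CLOSE,np.ones((5,5)));c=max(cv2.findContours(m,0,2)[0],key=cv2.contourArea)
    w=onz(a,c.reshape(-1,2),45);print(f,cv2.boundingRect(c),cv2.minEnclosingCircle(w[:,:2].astype(np.float32)))
plan([420,9,140],Rt(90),4)
E
```

```text
17.35 [441.88087336   2.97700026 145.3068456 ] 59.69834626811308 [[-0.002, 0.339, 0.941], [0.0, 0.941, -0.339], [-1.0, -0.001, -0.002]]
top1.png (275, 215, 60, 60) ((459.958740234375, 9.210172653198242), 102.80348205566406)
scene1.png (275, 155, 53, 45) ((460.2606506347656, 5.231382846832275), 119.75221252441406)
[0.0013, -0.0004, -0.0057, -5.0, -0.0, 0.0],
[0.0013, 0.0001, -0.0057, -5.0, -0.0, 0.0],
[0.0013, 0.0005, -0.0056, -5.0, -0.0, 0.0],
[0.0013, 0.001, -0.0056, -5.0, -0.0, 0.0],
```

Call:
{"fn": "carry_out", "kwargs": {
  "commands": [
    [0.001,0,-0.0057,-5,0,0],
    [0.001,0,-0.0057,-5,0,0],
    [0.001,0.001,-0.0056,-5,0,0],
    [0.001,0.001,-0.0056,-5,0,0],
    [0,0,0,0,0,0],
    [0,0,0,0,0,0]
  ]
}}

```text
t: 18.1
ee_pos: [414.4, 10.1, 138.6]
orientation: [-0.011, 1.581, 0.011]
ft_force: [0.1, 0.2, -2.2]
width: 59.6
```

```bash
python3 - <<'E'
from h import *
o=ctrl.get_obs();print(o['t'],o['ee_pos'],o['qpos'].round(3))
a=load('top1.png');c=onz(a,[[305.1,244.4]],45)[0];print('cup',c)
def pour(lip,tilt,dz):
    a=np.deg2rad(tilt);X=np.array([np.cos(a),0,-np.sin(a)]);Z=np.array([np.sin(a),0,np.cos(a)])
    return np.array(lip)-X*(42-2)-Z*(7-dz)
T0=pour([c[0]-14,c[1],90],20,5);T=pour([c[0]-14,c[1],58],45,5);print(T0,T)
plan(T0,Rt(90,20),3); print()
plan(T,Rt(90,45),8,T0,Rt(90,20))
E
```

```text
18.1 [414.3765031   10.06408198 138.60845446] [-0.005  0.26   2.134  0.     0.757 -1.59 ]
cup [459.65695836   7.40797017  45.        ]
[407.38521324   7.40797017 101.80142049] [415.95847355   7.40797017  84.87005769]
[0.0123, -0.0009, -0.0022, 0.3, 6.5, 0.0],
[0.0125, -0.0009, -0.0008, 0.3, 6.5, 0.0],
[0.0125, -0.0009, 0.0006, 0.3, 6.5, 0.0],

[0.0016, 0.0, 0.0017, 0.0, 3.1, 0.0],
[0.0015, 0.0, 0.0018, 0.0, 3.1, 0.0],
[0.0014, 0.0, 0.0019, 0.0, 3.1, 0.0],
[0.0013, 0.0, 0.002, 0.0, 3.1, 0.0],
[0.0012, 0.0, 0.002, 0.0, 3.1, 0.0],
[0.0011, 0.0, 0.0021, 0.0, 3.1, 0.0],
[0.001, 0.0, 0.0022, 0.0, 3.1, 0.0],
[0.0009, 0.0, 0.0022, 0.0, 3.1, 0.0],
```

Call:
{"fn": "carry_out", "kwargs": {
  "commands": [
    [0.008,-0.001,-0.002,0.3,3,0],
    [0.01,-0.001,-0.001,0.3,4,0],
    [0.011,-0.001,0,0.3,5,0],
    [0.008,0,0,0,4,0],
    [0,0,0,0,2,0],
    [0,0,0,0,0,0]
  ]
}}

```text
t: 18.85
ee_pos: [410.0, 6.5, 100.4]
orientation: [0.008, 1.901, -0.01]
ft_force: [-0.4, 0.0, -2.5]
width: 59.8
```

```bash
python3 - <<'E'
from h import *
o=ctrl.get_obs();print(o['t'],o['ee_pos'],o['qpos'].round(3),R.from_rotvec(o['orientation']).as_matrix().round(3).tolist())
plan([416,7.4,85],Rt(90,45),8)
E
```

```text
18.85 [409.95486712   6.54613083 100.3693973 ] [-0.011  0.473  1.967 -0.003  1.031 -1.568] [[-0.324, 0.011, 0.946], [0.001, 1.0, -0.011], [-0.946, -0.003, -0.324]]
[0.0016, 0.0001, 0.0013, -0.1, 3.3, -0.0],
[0.0015, 0.0001, 0.0014, -0.1, 3.3, -0.0],
[0.0014, 0.0001, 0.0015, -0.1, 3.3, -0.0],
[0.0013, 0.0001, 0.0016, -0.1, 3.3, -0.0],
[0.0012, 0.0001, 0.0017, -0.1, 3.3, -0.0],
[0.0011, 0.0001, 0.0017, -0.1, 3.3, -0.0],
[0.001, 0.0001, 0.0018, -0.1, 3.3, -0.0],
[0.0009, 0.0001, 0.0018, -0.1, 3.3, -0.0],
```

Call:
{"fn": "carry_out", "kwargs": {
  "commands": [
    [0.0016,0,0.0013,0,3.3,0],
    [0.0015,0,0.0014,0,3.3,0],
    [0.0014,0,0.0015,0,3.3,0],
    [0.0013,0,0.0016,0,3.3,0],
    [0.0012,0,0.0017,0,3.3,0],
    [0.001,0,0.0017,0,3.3,0],
    [0.001,0,0.0018,0,3.5,0],
    [0.001,0,0.0018,0,3.5,0]
  ]
}}

```text
t: 19.85
ee_pos: [418.3, 6.2, 85.9]
orientation: [0.017, 2.367, -0.016]
ft_force: [-0.3, 0.4, -2.4]
width: 59.7
```

Call:
{"fn": "carry_out", "kwargs": {
  "commands": [
    [0,0,0,0,0,0],
    [0,0,0,0,0,0],
    [0,0,0,0,0,0],
    [0,0,0,0,0,0]
  ]
}}

```text
t: 20.35
ee_pos: [418.6, 6.1, 85.9]
orientation: [0.017, 2.362, -0.017]
ft_force: [-1.0, -0.4, -2.5]
width: 59.7
```

```bash
python3 - <<'E'
from h import *
o=ctrl.get_obs();print(o['t'],o['ee_pos'],o['ft_force'],R.from_rotvec(o['orientation']).as_matrix().round(3).tolist())
im=snap('scene','s4.png');t=snap('wrist','w4.png')
A=cv2.resize(im['pixels'][140:220,250:350],(400,320),interpolation=cv2.INTER_CUBIC)
B=cv2.resize(t['pixels'],(512,320))[:, :400]
cv2.imwrite('pics/s4c.png',np.hstack([A,B]))
E
```

```text
20.35 [418.63799836   6.14442473  85.88136851] [-0.95642426 -0.43631873 -2.53360189] [[-0.711, 0.018, 0.703], [0.007, 1.0, -0.018], [-0.703, -0.007, -0.711]]
```

View pics/s4c.png

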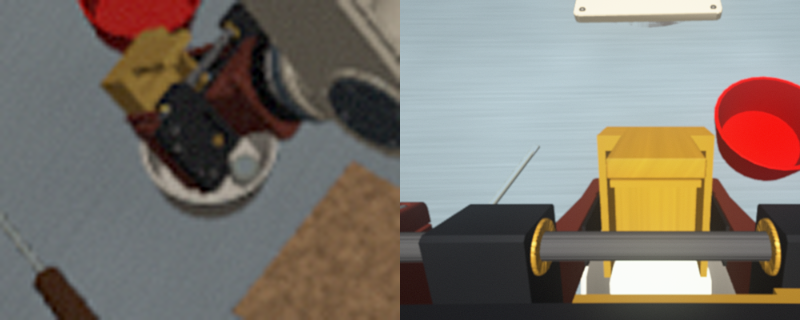

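The ball lies in the large cup (scene crop (242,165)) with the pan tipped 45° above it. I'll hold briefly, then lift and level.

Call:
{"fn": "carry_out", "kwargs": {
  "commands": [
    [0,0,0,0,0,0],
    [0,0,0,0,0,0],
    [0,0,0,0,0,0],
    [0,0,0,0,0,0],
    [-0.01,0,-0.01,0,0,0],
    [-0.02,0,-0.02,0,0,0],
    [-0.02,0,-0.02,0,-5,0],
    [-0.02,0,-0.01,0,-8,0]
  ]
}}

```text
t: 21.45
ee_pos: [424.3, 6.7, 180.7]
orientation: [0.015, 2.134, -0.018]
ft_force: [-0.1, 0.2, -0.8]
width: 59.6
```

```bash
python3 - <<'E'
from h import *
o=ctrl.get_obs();print(o['t'],o['ee_pos'],o['width'])
plan([440,0,165],Rt(90),5)
E
```

```text
21.45 [424.29830165   6.74376616 180.73564904] 59.56112390600118
[0.001, -0.0013, 0.0044, -0.2, -6.5, 0.0],
[0.0015, -0.0013, 0.0042, -0.2, -6.5, 0.0],
[0.0019, -0.0013, 0.004, -0.2, -6.5, 0.0],
[0.0024, -0.0013, 0.0038, -0.2, -6.5, 0.0],
[0.0028, -0.0013, 0.0035, -0.2, -6.5, 0.0],
```

Call:
{"fn": "carry_out", "kwargs": {
  "commands": [
    [0.001,-0.001,0.0044,-0.2,-6.5,0],
    [0.001,-0.001,0.004,-0.2,-6.5,0],
    [0.002,-0.001,0.004,-0.2,-6.5,0],
    [0.002,-0.001,0.004,-0.2,-6.5,0],
    [0.002,-0.001,0.01,-0.2,-6,0],
    [0,-0.001,0.02,0,0,0],
    [0,-0.002,0.03,0,0,0],
    [0,-0.002,0.03,0,0,0]
  ]
}}

```text
t: 22.45
ee_pos: [524.7, -3.6, 177.8]
orientation: [-0.002, 1.552, -0.003]
ft_force: [-0.4, -2.2, -2.2]
width: 59.7
```

```bash
python3 - <<'E'
from h import *
o=ctrl.get_obs();print(o['t'],o['ee_pos'],o['width'],R.from_rotvec(o['orientation']).as_matrix().round(3).tolist())
plan([635,-15,100],Rt(90),6)
E
```

```text
22.45 [524.69773743  -3.55604146 177.79209456] 59.72355565086101 [[0.019, 0.0, 1.0], [-0.003, 1.0, -0.0], [-1.0, -0.003, 0.019]]
[0.0133, -0.0019, 0.0181, -0.0, 0.2, 0.0],
[0.0133, -0.0019, 0.0182, -0.0, 0.2, 0.0],
[0.0132, -0.0019, 0.0182, -0.0, 0.2, 0.0],
[0.0131, -0.0019, 0.0183, -0.0, 0.2, 0.0],
[0.0131, -0.0019, 0.0183, -0.0, 0.2, 0.0],
[0.013, -0.0019, 0.0183, -0.0, 0.2, 0.0],
```

Call:
{"fn": "carry_out", "kwargs": {
  "commands": [
    [0,-0.002,0.025,0,0.2,0],
    [0.005,-0.002,0.025,0,0.2,0],
    [0.014,-0.002,0.025,0,0.2,0],
    [0.018,-0.002,0.018,0,0.2,0],
    [0.018,-0.002,0.01,0,0.2,0],
    [0.018,-0.001,0.003,0,0.1,0],
    [0.005,0,0,0,0,0],
    [0,0,0,0,0,0]
  ]
}}

```text
t: 23.45
ee_pos: [632.4, -15.1, 104.3]
orientation: [-0.002, 1.575, -0.002]
ft_force: [-0.3, 0.1, -1.7]
width: 60.2
```

```bash
python3 - <<'E'
from h import *
o=ctrl.get_obs();print(o['t'],o['ee_pos'],o['width'],R.from_rotvec(o['orientation']).as_matrix().round(3).tolist())
plan([635,-15,14],Rt(90),6)
E
```

```text
23.45 [632.37932811 -15.06371154 104.25165634] 60.16046154173573 [[-0.005, 0.001, 1.0], [-0.003, 1.0, -0.001], [-1.0, -0.003, -0.005]]
[0.015, 0.0, 0.0005, -0.0, -0.0, 0.0],
[0.015, 0.0, 0.0005, -0.0, -0.0, 0.0],
[0.015, 0.0, 0.0005, -0.0, -0.0, 0.0],
[0.015, 0.0, 0.0005, -0.0, -0.0, 0.0],
[0.015, 0.0, 0.0005, -0.0, -0.0, 0.0],
[0.015, 0.0, 0.0004, -0.0, -0.0, 0.0],
```

Call:
{"fn": "carry_out", "kwargs": {
  "commands": [
    [0.015,0,0.0005,0,0,0],
    [0.015,0,0.0005,0,0,0],
    [0.015,0,0.0005,0,-0.1,0],
    [0.015,0,0,0,-0.1,0],
    [0.015,0,0,0,0,0],
    [0.01,0,0,0,0,0],
    [0.002,0,0,0,0,0],
    [0,0,0,0,0,0]
  ]
}}

```text
t: 24.45
ee_pos: [633.3, -15.1, 11.6]
orientation: [-0.002, 1.572, -0.002]
ft_force: [0.1, -0.3, -1.7]
width: 59.4
```

Call:
{"fn": "carry_out", "kwargs": {
  "commands": [
    [0.001,0,0,0,0,0],
    [0.001,0,0,0,0,0],
    [0,0,0,0,0,0]
  ]
}}

```text
t: 24.82
ee_pos: [634.3, -15.2, 10.8]
orientation: [-0.002, 1.569, -0.002]
ft_force: [-0.6, -0.3, -2.9]
width: 59.6
```

Call:
{"fn": "carry_out", "kwargs": {
  "commands": [
    [0.001,0,0,0,0,0],
    [0.001,0,0,0,0,0],
    [0.001,0,0,0,0,0],
    [0,0,0,0,0,0]
  ]
}}

```text
t: 25.32
ee_pos: [634.8, -15.2, 9.4]
orientation: [-0.002, 1.568, -0.002]
ft_force: [0.7, 0.0, -2.2]
width: 59.6
```

Call:
{"fn": "carry_out", "kwargs": {
  "commands": [
    [0.001,0,0,0,0,0],
    [0.0015,0,0,0,0,0],
    [0,0,0,0,0,0]
  ]
}}

```text
t: 25.7
ee_pos: [635.1, -15.2, 9.4]
orientation: [-0.001, 1.568, -0.002]
ft_force: [-0.0, 0.1, -2.4]
width: 59.7
```

Call:
{"fn": "carry_out", "kwargs": {
  "commands": [
    [0.002,0,0,0,0,0],
    [0.002,0,0,0,0,0]
  ]
}}

```text
t: 25.95
ee_pos: [635.4, -15.4, 8.8]
orientation: [-0.001, 1.569, -0.003]
ft_force: [-9.4, 0.4, 25.3]
width: 59.7
```

Contact is made, so I ease off and release.

Call:
{"fn": "carry_out", "kwargs": {
  "commands": [
    [0,0,0,0,0,0],
    [0,0,0,0,0,0],
    [0,0,0,0,0,0]
  ]
}}

```text
t: 26.32
ee_pos: [635.7, -15.4, 8.9]
orientation: [-0.001, 1.568, -0.003]
ft_force: [-1.3, 0.2, 4.2]
width: 59.4
```

Call:
{"fn": "carry_out", "kwargs": {
  "commands": [
    [0,0,0,0,0,0],
    [0,0,0,0,0,0],
    [0,0,0,0,0,0],
    [0,0,0,0,0,0],
    [0,0,0,0,0,0],
    [0,0,0,0,0,0]
  ],
  "grip": 0
}}

```text
t: 27.08
ee_pos: [635.7, -15.4, 8.1]
orientation: [-0.001, 1.568, -0.003]
ft_force: [-0.5, 0.0, 0.8]
width: 87.7
```

Call:
{"fn": "carry_out", "kwargs": {
  "commands": [
    [-0.01,0,0,0,0,0],
    [-0.02,0,0,0,0,0],
    [-0.03,0,0,0,0,0],
    [-0.03,0,0,0,0,0],
    [-0.04,0,0,0,0,0],
    [-0.04,0,0,0,0,0],
    [-0.04,0,0,0,0,0],
    [0,0,0,0,0,0]
  ]
}}

```text
t: 28.08
ee_pos: [636.1, -14.9, 235.6]
orientation: [-0.001, 1.56, -0.003]
ft_force: [0.2, 0.8, -0.3]
width: 87.7
```

```bash
python3 - <<'E'
from h import *
o=ctrl.get_obs();print(o['t'],o['ee_pos'],o['ft_force'])
im=snap('scene','s5.png');t=snap('wrist','w5.png')
A=cv2.resize(im['pixels'][140:260,270:400],(400,369),interpolation=cv2.INTER_CUBIC)
B=t['pixels'][:369,100:500]
cv2.imwrite('pics/s5c.png',np.hstack([A,B]))
E
```

```text
28.075 [636.07408743 -14.89668061 235.55181212] [ 0.22098512  0.76806779 -0.27024261]
```

View pics/s5c.png

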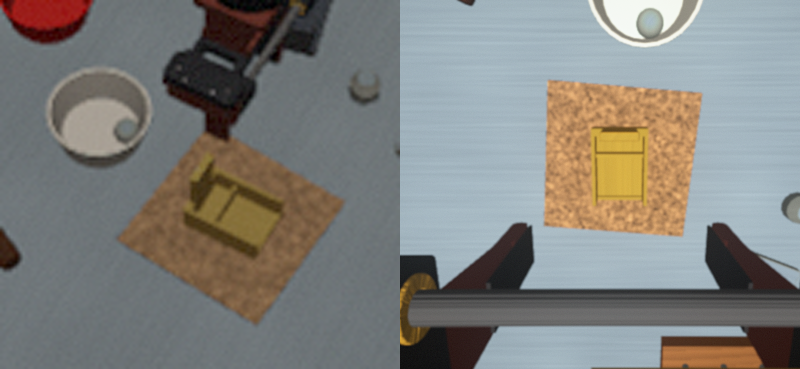

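The pan stands empty and level in the middle of the pad (wrist crop (620,165)), and the ball is in the large cup (scene crop (125,130)). I'm handing the job in.

```bash
python3 -c "
from h import *
a=load('w5.png')
print(onz(a,np.array([(591,128),(648,128),(592,204),(647,202)])-[300,0],34).mean(0),onz(a,np.array([(547,80),(702,93),(684,236),(544,226)])-[300,0],4).mean(0))
print(ctrl.close_job())"
```

```text
[632.70172313 -13.02550852  34.        ] [633.99784528 -13.31316334   4.        ]
the job is handed in; nothing more can be done
None
```

I finished the job and handed it in at about 28 s of the 61 s allowed. I lifted the pan out by its tab, set it on the cork pad and let go. I then took it across its sides, tipped it 45° over the larger white cup and held it for about a second. The ball rolled into the cup, and I put the pan back on the pad and released it.

- **Last pictures:** the pan is empty and level, and the ball is in the large cup. In that last view the cups and other things nearby looked undisturbed. I did not check every bystander by measurement.
- **Pan position:** it measures about 1.3 mm from the pad centre, within the roughly 2 mm the cameras are good for.
- **Arm:** the gripper is open, about 230 mm above the pan, and touches nothing.
- **Forces:** the highest wrist force I read was about 27 N, from a brief press as the pan touched down. Those readings were only taken at the end of each move.
- **Disagreement:** my colour mask for the cup rim failed, so I placed the cup from its rim edges in the enlarged picture instead. The ball went in without trouble.

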